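# Take the combination lock off the gas lockout and hold it up

## Task

Take the combination lock off the gas lockout plate and show it: first slide the keeper knob along its track until it is fully at the far end stop, then turn the dial, feeling the clicks, until its pointed nose points at the shackle, and then pull the shackle out as far as it goes. Lift the lock off the stud and finish while still holding it up in the air, level with the dial upwards, its middle at least 20 cm above the table and clear of the plate; leave the other things on the bench where they are.

Things in the scene. Friction and masses are not known exactly. Their poses are not given: they have to be found in the camera images.
- station: Grey lockout plate fixed to the table, x -135 to +60 mm, y -125 to +135 mm, top 10 mm above the table. Origin on the table under the lock's middle; the shackle points along its -x, the keeper slides along its +y. Steel corner guides (8 mm above the plate, 1.5 mm play) hold the lock; the middles of its sides are free
- stud_head (a point): top middle of the fixed steel stud that stands through the shackle, 65 mm towards -x of the plate's origin: post 12 mm thick, oblong head 48 mm (x) by 18 mm (y), 7 mm thick, top 46 mm above the table. The head catches the cross bar, so the lock lifts off only when the shackle has been pulled out
- shutoff_box (a point): top middle of the fixed grey shut-off box beside the stud, 90 mm (x) by 42 mm (y), top 60 mm above the table (70 mm with the lever on it), at x -65, y -101 mm of the plate. Not to be operated
- lock_center (a point): middle (half-way up) of the loose brass lock case, 68 mm (x) by 56 mm (y) by 34 mm high, 27 mm above the table at the start; whole lock about 0.44 kg. Axes as the plate's: shackle on its -x face, dial on top. The middles of its two y faces are free to be gripped (56 mm wide)
- dial_grip (a point): on the dial's axis, half-way up its black bar grip, 33.5 mm above the lock's middle. The bar is 12 mm wide, 36 mm long, 23 mm high (top 72 mm above the table at the start), on a disc of 40 mm diameter (top 49 mm above the table). The point turns with the dial: the bar lies along its x axis, the pointed nose (white line on top) at -x
- dial (a joint): angle of the dial (rad), positive anticlockwise from above; 0 when the nose points at the shackle and at the broad white mark on the case. It clicks every 30 degrees (0.524 rad; about 0.04 N m), with a click at 0, and turns from -0.7 to 1.75; it starts between 0.9 and 1.6. Only within about 0.12 of 0 can the shackle be pulled out
- shackle_grip (a point): between the legs of the U-shaped steel shackle, 65 mm to -x of the lock's middle when closed and 3 mm above it; moves with the shackle, axes as the plate's. Legs: 10 mm bars along x, 50 mm over both (y), can be pinched from outside, the stud's head lying between and above them. The cross bar is 14 mm further to -x, under the head until pulled out
- shackle (a joint): how far the shackle is pulled out of the case, towards -x of the plate (m): 0 closed, 0.026 fully out (end stop). It rubs with about 2.5 N. It is blocked by the keeper, unless that is slid away, and by the dial
- keeper_knob (a point): middle of the round black knob, 18 mm diameter and 26 mm high, its top 70 mm above the table, on the sliding steel keeper block at x -110 of the plate. The block is 30 mm wide (y), its top 36 mm above the table, and stands in front of the shackle's cross bar. Axes as the plate's
- keeper (a joint): position of the keeper along its track, towards +y of the plate (m): 0 in front of the shackle, 0.105 at the far end stop; starts between 0 and 0.02; rubs with about 2 N
- flux_jar_mid (a point): bystander: amber jar, 54 mm diameter, 65 mm high, half-way up
- tip_cup_mid (a point): bystander: steel cup, 60 mm diameter, 75 mm high, half-way up
- brass_fitting_mid (a point): bystander: turned brass fitting, 32 mm diameter, 42 mm high, half-way up
- copper_leaf_mid (a point): bystander: bent copper strip, 165 x 25 mm, about 20 mm high, centre of its flat middle
- chip_hammer: bystander: hammer, 260 mm, lying on the table
- firebrick: bystander: pale fire brick, 115 x 110 x 60 mm, origin under its middle
There are look-alikes about, which are no part of the job. Leave any brown look-alike of the part that bears lock_center alone.

How it is judged:
On the way, in this order (a step that is already met when the one before it is completed fails the run):
1. the keeper is at its far end stop, with the shackle still closed (value of joint keeper above 0.1 m and value of joint shackle below 0.006 m), for 0.1 s.
2. the dial's nose points at the shackle (value of joint dial between -0.15 and 0.15 rad), for 0.1 s.
3. the shackle is pulled out (value of joint shackle above 0.022 m and height (world z) of lock_center below 0.05 m), for 0.1 s.
At the end, for the whole second after the job is handed in: The gripper holds the lock (over 1 N), its middle over 0.19 m above the table, level within 20 degrees with the dial up, still (under 0.05 m/s) and off the plate; the shackle is still out by over 18 mm and the keeper is still at its far end (over 95 mm) (height (world z) of lock_center above 0.19 m and angle between lock_center's own z axis and vertical below 0.35 rad and linear speed of lock below 0.05 m/s and value of joint shackle above 0.018 m and value of joint keeper above 0.095 m and contact force between lock and the fingers above 1 N and contact force between lock and station below 0.1 N); the arm keeps its last pose, push and grip.
It fails at once if a bystander is moved by more than 3 cm (distance of any of flux_jar_mid, tip_cup_mid, brass_fitting_mid, copper_leaf_mid, chip_hammer, firebrick from where it was at the start of the episode above 0.03 m).
It also fails if it takes over 72 s, if anything falls off the work surface, if the arm or the gripper's body presses on something with over 40 N, if the wrist force passes 120 N, or if a joint passes its speed limit or range.

## Robot

A 6-joint arm with a two-finger parallel gripper is mounted at the origin on the work surface. World frame = base frame: x ahead of the robot, y to its left, z up, the work surface at z = 0. Lengths are in m, angles in rad, forces in N, time in s.
With the tool pointing down it reaches from about 0.375 to 0.975 m from the base axis. Payload 3.8 kg.
Tool frame: the origin (TCP) lies at the very end of the fingers, on their centre line; the grasp point (between the pads) lies behind it (bot.tcp_to_grasp is the y of the grasp point in the tool frame, in m); y points along the fingers, z is the direction in which the jaws open and shut, and the axes are right-handed (so a half turn about y gives the same grasp; the last joint's range is limited). The gripper opens to 85 mm and grips with 20 to 120 N. Pads are 22 mm wide; open, the fingers measure 114 mm over their backs; the gripper's body (76 mm by 85 mm) begins 54 mm behind the grasp point. The pads swing forward as they close: fully open they stand 13 mm farther back than shut.
Start: joints at [-1.151, 0.264, 1.604, -0, 1.274, -0.037], TCP at [0.298, -0.606, 0.231] pointing down, gripper open.
Joint ranges: [-2.63, 2.63], [-0.94, 2.18], [0.31, 2.57], [-1.31, 4.45], [0, 2.66], [-2.55, 2.55]. Speed limits (rad/s): [2.57, 2.57, 3.14, 3.14, 3.14, 3.14].

## Interface

Orientations are given as a rotation vector (axis times angle).
In Python, from workcell import bot, optics, workorder gives the robot as it stands.
- The arm moves only by the shell command python3 -m handwheel 'ROWS' [FORCE]. ROWS is JSON, a list of rows, each a list of 7 numbers: the shift along the tool's x, y, z in m, then the turn, a rotation vector about the tool's x, y, z in rad, then the opening, from 0 (shut) to 1 (fully open). A call has 1 to 8 rows; each row shifts and turns the commanded pose from where the row before left it, along the tool's axes as they then stand; what a row does not reach is not made up. A row lasts 1/8 s, in which the tool goes at most 62.5 mm and 10.7 degrees, less where a joint would pass 70% of its speed; a pose out of reach is approached as far as the arm can. A call with a gripper value outside its range is refused whole. The fingers move at their own pace and stop on an object; FORCE is the grip in N (left out, the last holds). Time passes only in rows, so rows that do not move let the fingers close. It gives the time, the measured TCP pose, the force and the opening at its end, in the units of the state.
- bot.read_state(): the state, without advancing time (a new reading comes with each control period).
- optics.read_camera(name): name is "side" or "top" or "wrist"; returns a dict with "image" (400x640x3 uint8, red, green, blue), "z_map" (400x640 float32, m along the optical axis (not along the pixel's ray), 0 where there is no reading), "mtx" (3x3 intrinsics, pixels), "world_from_camera" (4x4, takes a point from camera to world coordinates); the wrist camera has in their place "hand_eye" (4x4, takes a point from camera to tool coordinates, whose origin is the TCP and whose axes are the tool frame's). Camera axes: x right, y down, z forward; pixel columns grow to the right and rows downward; lengths in m; the calibration is good to about 2 mm. A picture is of the moment at which its call begins: read the wrist's pose just before it.
- workorder.finish_job(): hands the job in, once; it reports no verdict.
The state is a dict: "time": time; "q": joint angles; "joint_vel": joint speeds; "joint_torque": joint torques, N m; "tool_pos": TCP position; "tcp_rot": TCP orientation; "wrist_force": force on the tool from outside, world axes, zero at the start; "torque": the same for the moment, N m; "width": opening from 0.0 (shut) to 1.0 (fully open).
Only numpy, scipy, OpenCV 4.12 (cv2) and the standard library are available. Lean on these libraries where they do the work, as an engineer would, in place of code of your own. Each camera call takes 0.05 s, during which the arm holds its last target.

## Working session

There is one attempt and no reset: what is moved stays moved. The work goes in short steps, Python scripts to look and compute and a shell command to move; the robot and the scene stay as the last step left them, time stands still between calls to the robot, and variables do not carry over. Pictures are saved under pics/ and viewed, and the job is handed in when it is done.

```bash
ls; mkdir -p pics
python3 - <<'E'
from workcell import bot, optics, workorder
import cv2,numpy as np
print(bot.read_state()); print(bot.tcp_to_grasp)
for n in ["side","top","wrist"]:
    c=optics.read_camera(n); cv2.imwrite(f"pics/{n}0.png",c["image"][:,:,::-1]); np.savez(f"pics/{n}0.npz",**c)
    print(n,c["mtx"].tolist(),c.get("world_from_camera",c.get("hand_eye")).round(4).tolist())
E
```

```text
pics
{'time': 0.0, 'q': array([-1.15090835e+00,  2.64776473e-01,  1.60535899e+00,  1.80541414e-05,
        1.27370130e+00, -3.68950227e-02]), 'joint_vel': array([-0.00073457,  0.00026965,  0.00054906, -0.00090905,  0.00035623,
        0.00038783]), 'joint_torque': array([ 3.86465599e-04, -5.15112376e+01, -3.67314005e+01,  3.48389358e-05,
        1.30702194e-02,  1.86037170e-06]), 'tool_pos': array([ 0.29742911, -0.60513153,  0.22995442]), 'tcp_rot': array([-0.45782107,  1.97003906, -1.96558157]), 'wrist_force': array([ 0.56705892, -0.61786175, -0.37132915]), 'torque': array([-0.03919202,  0.02840744,  0.06306601]), 'width': 0.9984402616675885}
-0.0187
side [[457.13195437895854, 0.0, 322.2830802021758], [0.0, 457.13195437895854, 190.56104635933616], [0.0, 0.0, 1.0]] [[-0.859, -0.262, 0.4398, 0.0116], [-0.5119, 0.4285, -0.7445, 0.9348], [0.0066, -0.8647, -0.5022, 0.7187], [0.0, 0.0, 0.0, 1.0]]
top [[507.2455793236825, 0.0, 318.5543777813376], [0.0, 507.2455793236825, 193.0021450716771], [0.0, 0.0, 1.0]] [[-0.0047, -0.9893, 0.1457, 0.3238], [-0.9998, 0.0076, 0.0188, -0.0231], [-0.0197, -0.1455, -0.9892, 1.8289], [0.0, 0.0, 0.0, 1.0]]
wrist [[354.8385071328038, 0.0, 320.16326806029934], [0.0, 354.8385071328038, 199.85970465072867], [0.0, 0.0, 1.0]] [[0.0002, 0.9475, 0.3199, -0.0817], [0.0006, -0.3199, 0.9475, -0.1422], [1.0, 0.0, -0.0006, -0.0007], [0.0, 0.0, 0.0, 1.0]]
```

View pics/top0.png

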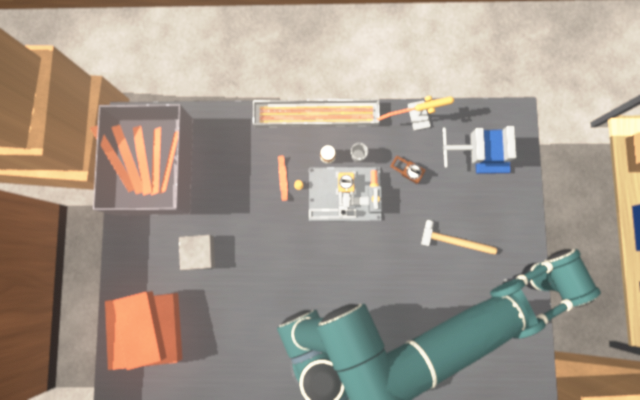

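View pics/side0.png

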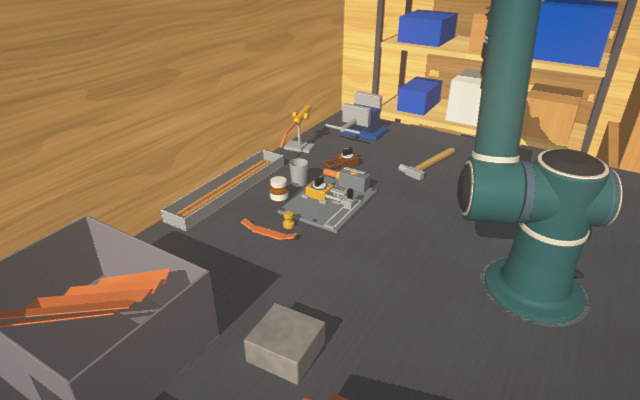

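View pics/wrist0.png

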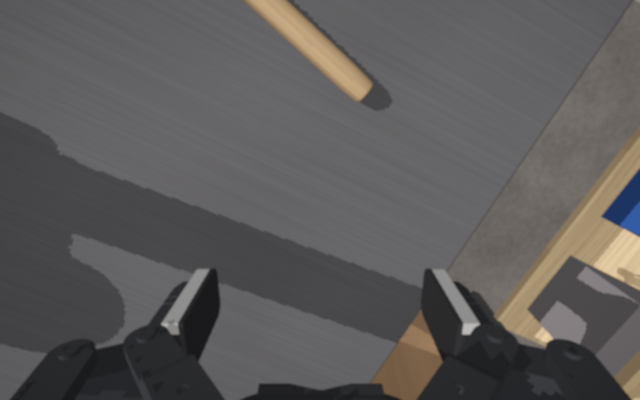

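```bash
cat > h.py <<'E'
import numpy as np,cv2
from workcell import bot,optics
from scipy.spatial.transform import Rotation as R
def load(n): return dict(np.load(n))
def cast(c,u,v,z,W=None):
    W=c["world_from_camera"] if W is None else W
    d=W[:3,:3]@np.array([(u-c["mtx"][0,2])/c["mtx"][0,0],(v-c["mtx"][1,2])/c["mtx"][1,1],1.])
    o=W[:3,3]; return o+d*(z-o[2])/d[2]
def proj(c,p,W=None):
    W=c["world_from_camera"] if W is None else W
    q=W[:3,:3].T@(np.asarray(p)-W[:3,3]); q=c["mtx"]@q; return q[:2]/q[2]
def tool():
    s=bot.read_state(); T=np.eye(4); T[:3,:3]=R.from_rotvec(s["tcp_rot"]).as_matrix(); T[:3,3]=s["tool_pos"]; return T,s
def snap(name,tag):
    T,s=tool(); c=optics.read_camera(name)
    if name=="wrist": c["world_from_camera"]=T@c["hand_eye"]
    np.savez(f"pics/{tag}.npz",**c); cv2.imwrite(f"pics/{tag}.png",c["image"][:,:,::-1]); return c
E
python3 - <<'E'
from h import *
c=load("pics/top0.npz")
im=c["image"][150:235,290:410,::-1]; cv2.imwrite("pics/topz.png",cv2.resize(im,None,fx=6,fy=6,interpolation=cv2.INTER_CUBIC))
for u,v in [(308,168),(381,168),(382,219),(308,219)]: print(cast(c,u,v,0.01).round(3))
c=load("pics/side0.npz")
im=c["image"][140:240,240:400,::-1]; cv2.imwrite("pics/sidez.png",cv2.resize(im,None,fx=5,fy=5,interpolation=cv2.INTER_CUBIC))
T,s=tool(); print(T.round(3))
E
```

```text
[0.684 0.05  0.01 ]
[ 0.682 -0.216  0.01 ]
[ 0.496 -0.216  0.01 ]
[0.497 0.05  0.01 ]
[[-0.897 -0.001  0.441  0.297]
 [-0.441  0.002 -0.897 -0.605]
 [-0.    -1.    -0.002  0.23 ]
 [ 0.     0.     0.     1.   ]]
```

View pics/topz.png

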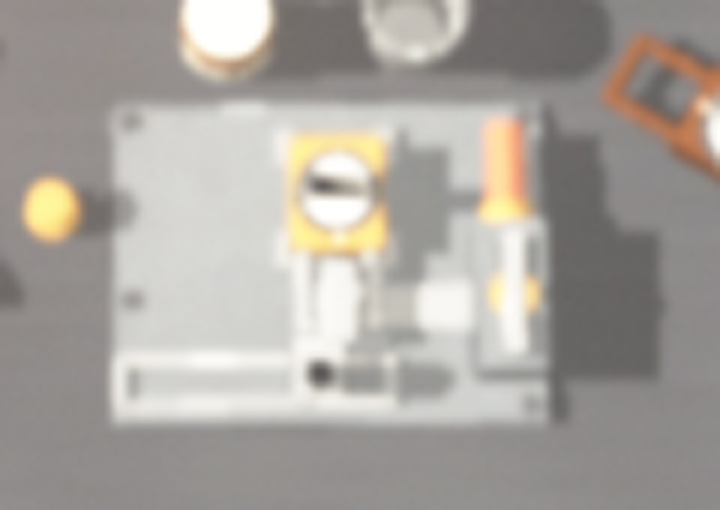

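View pics/sidez.png

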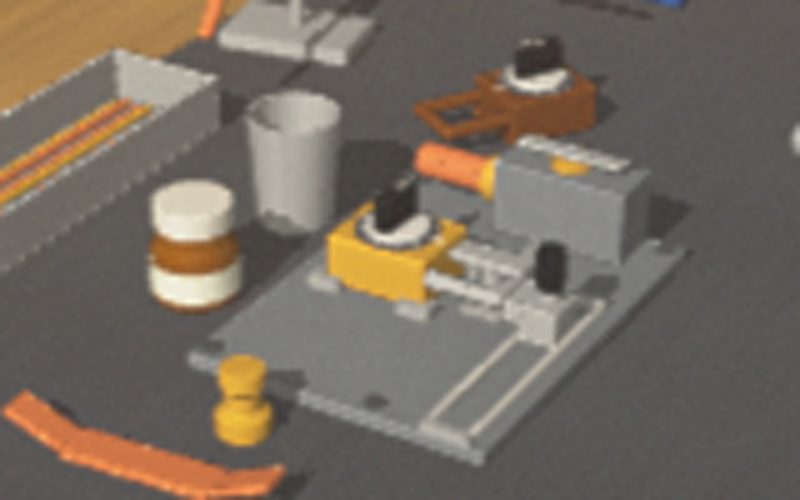

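```bash
python3 -m handwheel '[[-0.044,-0.005,-0.026,0,0,0,1],[-0.044,-0.005,-0.026,0,0,0,1],[-0.044,-0.005,-0.026,0,0,0,1],[-0.044,-0.005,-0.026,0,0,0,1],[-0.044,-0.005,-0.026,0,0,0,1],[-0.044,-0.005,-0.026,0,0,0,1],[-0.044,-0.005,-0.026,0,0,0,1],[-0.044,-0.005,-0.026,0,0,0,1]]'
python3 -m handwheel '[[-0.044,-0.005,-0.026,0,0,0,1],[-0.044,-0.005,-0.026,0,0,0,1],[-0.044,-0.005,-0.026,0,0,0,1],[0,0,0,0,0.15,0,1],[0,0,0,0,0.15,0,1],[0,0,0,0,0.157,0,1],[0,0,0,0,0,0,1]]'
python3 - <<'E'
from h import *
T,s=tool(); print(T.round(3),s["q"])
snap("wrist","w1")
E
```

```text
time: 1.15
tool_pos: [0.5224, -0.2623, 0.2712]
tcp_rot: [-0.458, 1.968, -1.968]
wrist_force: [0.6, -0.2, -0.4]
width: 1.001
time: 2.02
tool_pos: [0.6057, -0.1355, 0.2858]
tcp_rot: [-0.003, 2.221, -2.221]
wrist_force: [0.2, 0.1, -0.8]
width: 1.0
[[-1.    -0.001  0.002  0.606]
 [-0.002  0.    -1.    -0.135]
 [ 0.001 -1.    -0.     0.286]
 [ 0.     0.     0.     1.   ]] [-2.60163601e-01  1.34033822e-01  1.65815364e+00 -2.17167871e-05
  1.35022622e+00  1.30901019e+00]
```

View pics/w1.png

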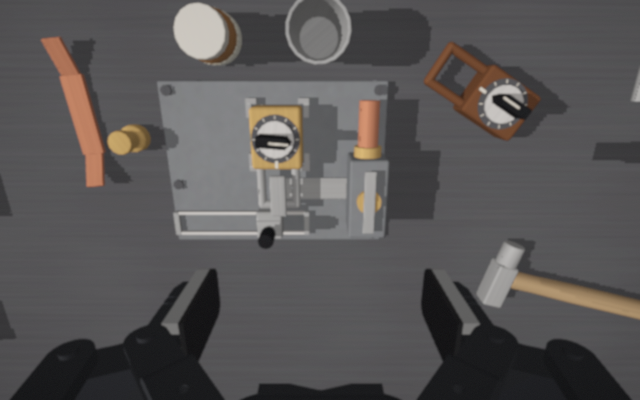

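Run:
```python
from h import *
c=load("pics/w1.npz")
im=c["image"][70:250,150:400,::-1]; cv2.imwrite("pics/w1z.png",cv2.resize(im,None,fx=3.2,fy=3.2,interpolation=cv2.INTER_CUBIC))
for u,v in [(159,82),(387,82),(385,239),(179,239)]: print(cast(c,u,v,0.01).round(4))
hsv=cv2.cvtColor(c["image"],cv2.COLOR_RGB2HSV)
m=cv2.inRange(hsv,(12,120,90),(30,255,255)); m[:,:235]=0;m[:,320:]=0;m[:90]=0;m[180:]=0
cs,_=cv2.findContours(m,0,2); k=max(cs,key=cv2.contourArea); print(cv2.minAreaRect(k),cv2.boundingRect(k))
b=cv2.boxPoints(cv2.minAreaRect(k)); print([cast(c,*p,0.044).round(4).tolist() for p in b])
g=cv2.cvtColor(c["image"],cv2.COLOR_RGB2GRAY)
for nm,(x0,y0,x1,y1) in dict(dial=(252,120,298,160),knob=(250,220,285,252)).items():
    m=np.zeros_like(g); m[y0:y1,x0:x1]=(g[y0:y1,x0:x1]<45)*255
    cs,_=cv2.findContours(m,0,2)
    for k in cs:
        if cv2.contourArea(k)>30: print(nm,cv2.contourArea(k),cv2.minAreaRect(k),cv2.boundingRect(k))
```

```text
[0.6845 0.0455 0.01  ]
[ 0.6849 -0.2095  0.01  ]
[ 0.4924 -0.2188  0.01  ]
[0.492  0.0474 0.01  ]
((281.7108459472656, 111.49520874023438), (55.9310188293457, 24.796640396118164), 27.512004852294922) (252, 106, 50, 30)
[[0.6573, -0.0622, 0.044], [0.6794, -0.0754, 0.044], [0.6535, -0.1265, 0.044], [0.6304, -0.114, 0.044]]
dial 177.0 ((272.5, 140.5), (11.0, 33.0), 90.0) (256, 135, 34, 12)
knob 201.5 ((266.77398681640625, 237.60275268554688), (12.874526023864746, 20.248119354248047), 20.556045532226562) (259, 228, 15, 20)
```

View pics/w1z.png

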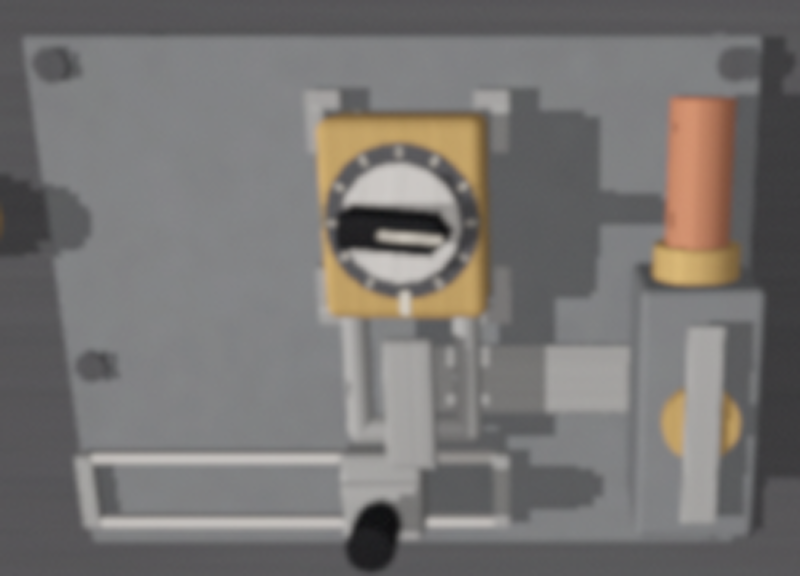

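Run:
```python
from h import *
c=load("pics/w1.npz")
f=lambda x,y,z:cast(c,150+x/3.2,70+y/3.2,z).round(4)
print("case",[f(*p,0.044) for p in [(317,117),(487,117),(487,315),(328,318)]])
print("disc c",f(398,222,0.049),"mark",f(405,303,.044))
print("line",f(378,235,.072),f(443,240,.072),"bar ends",f(338,229,.072),f(452,238,.072))
print("knob",f(371,546,.07), "stud head corners",[f(*p,.046) for p in [(382,340),(432,340),(435,466),(390,466)]])
print("box",[f(*p,.06) for p in [(637,290),(763,290),(750,535),(632,535)]])
```

```text
case [array([ 0.6604, -0.0602,  0.044 ]), array([ 0.6605, -0.1159,  0.044 ]), array([ 0.594, -0.115,  0.044]), array([ 0.5928, -0.0598,  0.044 ])]
disc c [ 0.6269 -0.086   0.049 ] mark [ 0.5982 -0.0867  0.044 ]
line [ 0.6265 -0.0826  0.072 ] [ 0.6249 -0.1029  0.072 ] bar ends [ 0.6283 -0.0701  0.072 ] [ 0.6256 -0.1058  0.072 ]
knob [ 0.5182 -0.0749  0.07  ] stud head corners [array([ 0.5855, -0.0785,  0.046 ]), array([ 0.5855, -0.0958,  0.046 ]), array([ 0.5386, -0.0955,  0.046 ]), array([ 0.5386, -0.0793,  0.046 ])]
box [array([ 0.6064, -0.1654,  0.06  ]), array([ 0.6064, -0.2069,  0.06  ]), array([ 0.518 , -0.2079,  0.06  ]), array([ 0.5179, -0.1661,  0.06  ])]
```

```bash
python3 -m handwheel '[[0.044,0.01,-0.03,0,0,0,0.6],[0.044,0.03,-0.0305,0,0,0,0.6],[0,0.05,0,0,0,0,0.6],[0,0.05,0,0,0,0,0.6],[0,0.05,0,0,0,0,0.6],[0,0.03,0,0,0,0,0.6],[0,0.014,0,0,0,0,0.6],[0,0,0,0,0,0,0.6]]'
python3 - <<'E'
from h import *
T,s=tool(); print(T.round(4)); snap("wrist","w2")
E
```

```text
time: 3.08
tool_pos: [0.5175, -0.0751, 0.0517]
tcp_rot: [0.003, -2.221, 2.221]
wrist_force: [-0.2, 0.6, -0.1]
width: 0.603
[[-1.000e+00 -1.600e-03  8.000e-04  5.175e-01]
 [-8.000e-04  3.000e-04 -1.000e+00 -7.510e-02]
 [ 1.600e-03 -1.000e+00 -3.000e-04  5.170e-02]
 [ 0.000e+00  0.000e+00  0.000e+00  1.000e+00]]
```

View pics/w2.png

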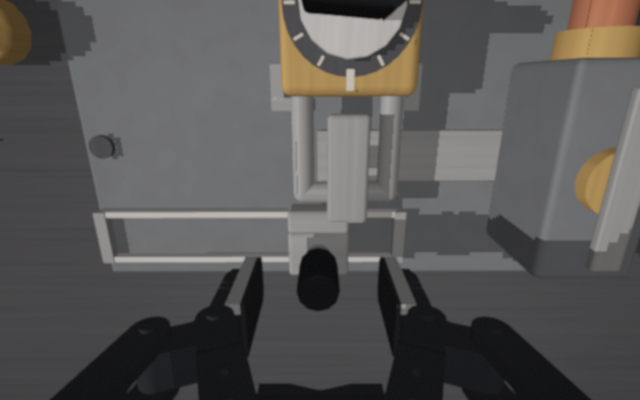

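The knob (318,280) sits centred between the pads. Close on it, then slide.

```bash
python3 -m handwheel '[[0,0,0,0,0,0,0],[0,0,0,0,0,0,0],[0,0,0,0,0,0,0],[0,0,0,0,0,0,0],[0,0,0,0,0,0,0]]' 40
python3 -m handwheel '[[0,0,-0.012,0,0,0,0],[0,0,-0.015,0,0,0,0],[0,0,-0.015,0,0,0,0],[0,0,-0.015,0,0,0,0],[0,0,-0.015,0,0,0,0],[0,0,-0.01,0,0,0,0],[0,0,-0.004,0,0,0,0],[0,0,0,0,0,0,0]]'
```

```text
time: 3.75
tool_pos: [0.5194, -0.0753, 0.054]
tcp_rot: [0.003, 2.22, -2.22]
wrist_force: [-0.8, 0.9, 6.3]
width: 0.19
time: 4.75
tool_pos: [0.5191, 0.0112, 0.054]
tcp_rot: [0.002, 2.22, -2.22]
wrist_force: [-1.6, 2.0, 7.3]
width: 0.189
```

```bash
python3 -m handwheel '[[0,0,-0.003,0,0,0,0],[0,0,-0.003,0,0,0,0],[0,0,-0.002,0,0,0,0],[0,0,0,0,0,0,0]]'
```

```text
time: 5.25
tool_pos: [0.5191, 0.0181, 0.054]
tcp_rot: [0.002, 2.218, -2.222]
wrist_force: [-0.8, -3.3, 6.8]
width: 0.19
```

```bash
python3 -m handwheel '[[0,0,-0.002,0,0,0,0],[0,0,-0.001,0,0,0,0],[0,0,0,0,0,0,0]]'
python3 - <<'E'
from h import *
snap("wrist","w3")
E
```

```text
time: 5.62
tool_pos: [0.5191, 0.0184, 0.054]
tcp_rot: [-0.0, 2.212, -2.226]
wrist_force: [-2.4, -13.0, 6.6]
width: 0.19
```

View pics/w3.png

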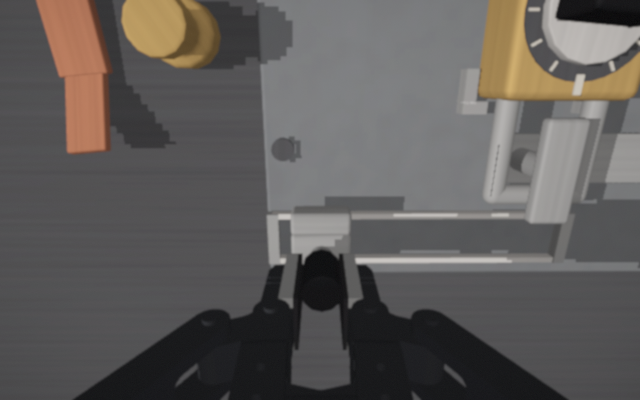

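```bash
python3 -m handwheel '[[0,0,0.002,0,0,0,0.5],[0,0,0,0,0,0,0.5],[0,0,0,0,0,0,0.5],[0,-0.04,0,0,0,0,0.8],[0,-0.05,0,0,0,0,0.8],[-0.036,0,0.035,0,0,0,0.8],[-0.036,0,0.035,0,0,0,0.8],[-0.036,0,0.035,0,0,0,0.8]]'
python3 -m handwheel '[[0,0,0,0,-0.186,0,0.7],[0,0,0,0,-0.186,0,0.7],[0,0,0,0,-0.186,0,0.7],[0,0,0,0,-0.186,0,0.7],[0,0,0,0,-0.186,0,0.7],[0,0,0,0,-0.186,0,0.7],[0,0,0,0,-0.186,0,0.7],[0,0,0,0,-0.186,0,0.7]]'
python3 -m handwheel '[[0,0,0,0,0,0,0.7]]'
python3 - <<'E'
from h import *
T,s=tool(); print(T.round(4),s["q"]); snap("wrist","w4"); snap("top","t4")
E
```

```text
time: 6.68
tool_pos: [0.6271, -0.0855, 0.1425]
tcp_rot: [-0.0, 2.221, -2.22]
wrist_force: [0.7, 0.7, 0.5]
width: 0.799
time: 7.68
tool_pos: [0.6258, -0.0846, 0.1419]
tcp_rot: [-1.172, 1.266, -1.265]
wrist_force: [0.4, 0.2, -0.3]
width: 0.703
time: 7.8
tool_pos: [0.6258, -0.0847, 0.1419]
tcp_rot: [-1.168, 1.272, -1.271]
wrist_force: [-0.0, -0.7, -0.3]
width: 0.698
[[-8.450e-02 -6.000e-04  9.964e-01  6.258e-01]
 [-9.964e-01  3.000e-04 -8.450e-02 -8.470e-02]
 [-2.000e-04 -1.000e+00 -6.000e-04  1.419e-01]
 [ 0.000e+00  0.000e+00  0.000e+00  1.000e+00]] [-1.74061767e-01  2.51253765e-01  1.79039468e+00  1.88915123e-04
  1.10057218e+00 -8.95613638e-02]
```

View pics/w4.png

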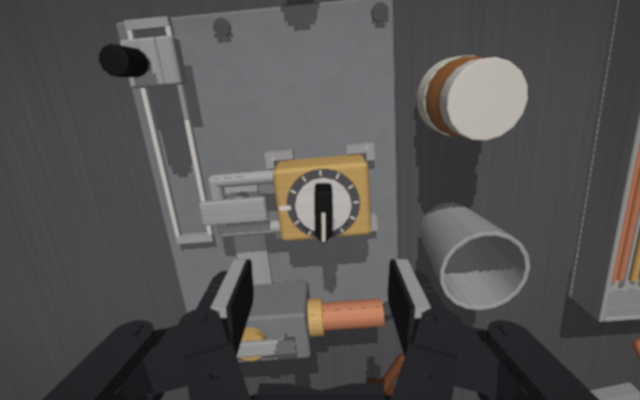

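```bash
python3 - <<'E'
from h import *
c=load("pics/w4.npz"); print("knob",cast(c,112,61,.07).round(4)); print("bar",cast(c,323,187,.072).round(4),cast(c,323.5,238,.072).round(4))
E
python3 -m handwheel '[[0.002,0.03,0.0005,0,0,0,0.6],[0,0.03,0,0,0,0,0.5],[0,0.02,0,0,0,0,0.5],[0,0.008,0,0,0,0,0.5],[0,0,0,0,0,0,0.5]]'
python3 -m handwheel '[[0,0,0,0,0,0,0],[0,0,0,0,0,0,0],[0,0,0,0,0,0,0],[0,0,0,0,0,0,0],[0,0,0,0,0,0,0]]' 30
```

```text
knob [0.5158 0.0179 0.07  ]
bar [ 0.6282 -0.0653  0.072 ] [ 0.6256 -0.1     0.072 ]
time: 8.52
tool_pos: [0.6262, -0.0871, 0.0541]
tcp_rot: [-1.169, 1.271, -1.27]
wrist_force: [-0.4, 0.8, 0.9]
width: 0.495
time: 9.15
tool_pos: [0.6276, -0.0874, 0.0558]
tcp_rot: [-1.167, 1.268, -1.272]
wrist_force: [-0.4, 1.2, 4.9]
width: 0.134
```

```bash
python3 -m handwheel '[[0,0,0,0,0.13,0,0],[0,0,0,0,0.13,0,0],[0,0,0,0,0.13,0,0],[0,0,0,0,0.13,0,0],[0,0,0,0,0.13,0,0],[0,0,0,0,0.13,0,0],[0,0,0,0,0.13,0,0],[0,0,0,0,0,0,0]]'
python3 -c "
from h import *
T,s=tool();print(np.arctan2(T[1,2],T[0,2]),s['torque'],s['wrist_force'],s['tool_pos'],s['width'])"
```

```text
time: 10.15
tool_pos: [0.6271, -0.0871, 0.0557]
tcp_rot: [-0.56, 1.893, -1.894]
wrist_force: [-1.1, 0.0, 8.2]
width: 0.128
-0.9942230748640362 [ 0.07743705  0.14775338 -0.057294  ] [-1.05575466  0.04713681  8.1727189 ] [ 0.62707773 -0.08713245  0.05572809] 0.1277860549608362
```

```bash
for i in 1; do python3 -m handwheel '[[0,0,0,0,0.13,0,0],[0,0,0,0,0.13,0,0],[0,0,0,0,0.13,0,0],[0,0,0,0,0.09,0,0],[0,0,0,0,0.06,0,0],[0,0,0,0,0,0,0]]'; done
python3 -c "
from h import *
T,s=tool();print(np.arctan2(T[1,2],T[0,2]),s['torque'],s['wrist_force'],s['tool_pos'],s['width'])
snap('wrist','w5')"
```

```text
time: 10.9
tool_pos: [0.627, -0.0868, 0.0558]
tcp_rot: [-0.039, 2.202, -2.202]
wrist_force: [-1.2, 1.7, 6.5]
width: 0.132
-1.5337710739953172 [ 0.26095299  0.23330412 -0.06819007] [-1.15543835  1.72809793  6.52146455] [ 0.62700581 -0.086844    0.05575479] 0.13163028391339882
```

View pics/w5.png

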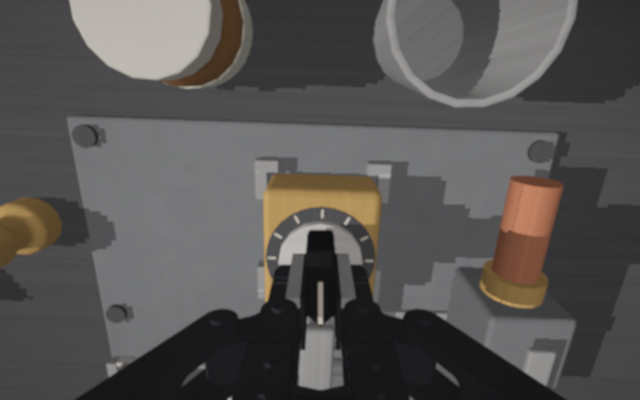

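```bash
python3 -m handwheel '[[0,0,0,0,0.03,0,0],[0,0,0,0,0,0,0],[0,0,0,0,0,0,0.3],[0,0,0,0,0,0,0.5],[0,-0.03,0,0,0,0,0.6],[-0.03,-0.05,0,0,0,0,0.8],[-0.03,-0.04,0,0,0,0,1],[0,0,0,0,0,0,1]]'
python3 -c "
from h import *
T,s=tool();print(np.arctan2(T[1,2],T[0,2]),s['torque'],s['wrist_force'],s['tool_pos'],s['width'])
snap('wrist','w6')"
```

```text
time: 11.95
tool_pos: [0.691, -0.0873, 0.1794]
tcp_rot: [0.002, 2.211, -2.214]
wrist_force: [0.3, -0.7, 1.0]
width: 1.002
-1.5627594569533385 [-0.01751028  0.00083955  0.0293253 ] [ 0.2616716  -0.69814816  0.97621267] [ 0.69096703 -0.08726341  0.17937411] 1.0024757737141907
```

View pics/w6.png

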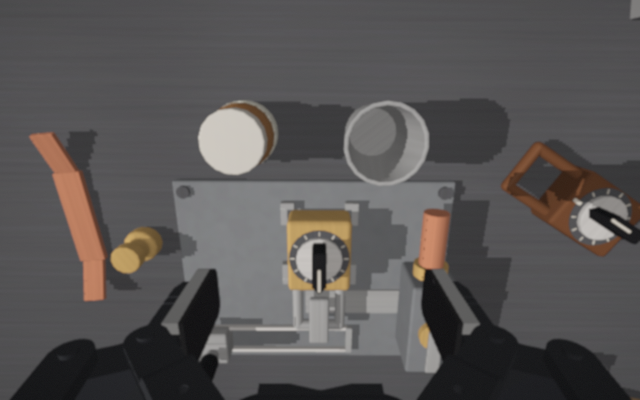

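```bash
python3 -m handwheel '[[0.042,0,0,0,0.008,0,0.95],[0.042,0,0,0,0,0,0.95],[0.042,0.03,0,0,0,0,0.95],[0,0.04,0,0,0,0,0.95],[0,0.04,0,0,0,0,0.95],[0,0.03,0,0,0,0,0.95],[0,0.01,0,0,0,0,0.95],[0,0,0,0,0,0,0.95]]'
python3 -c "
from h import *
T,s=tool();print(np.arctan2(T[1,2],T[0,2]),s['torque'],s['wrist_force'],s['tool_pos'],s['width'])
snap('wrist','w7')"
```

```text
time: 13.0
tool_pos: [0.5585, -0.0867, 0.0228]
tcp_rot: [0.004, -2.22, 2.219]
wrist_force: [0.1, 0.1, 0.5]
width: 0.952
-1.5711055118998019 [ 0.00856304 -0.00766069 -0.01083339] [0.13816406 0.09204249 0.51606087] [ 0.55850156 -0.08674595  0.02283485] 0.9524818643316059
```

View pics/w7.png

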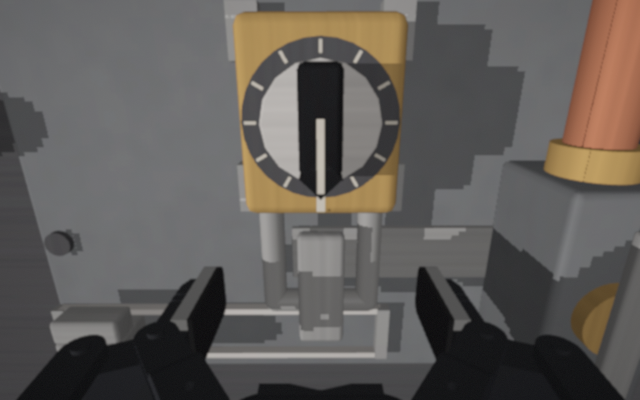

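```bash
python3 -c "
from h import *
c=load('pics/w7.npz');Z=c['z_map']
for u,v in [(430,240),(430,255),(470,270),(400,250),(430,310),(340,280),(430,225),(320,280),(267,240),(367,280)]:
    z=Z[v,u];p=np.array([(u-c['mtx'][0,2])/c['mtx'][0,0]*z,(v-c['mtx'][1,2])/c['mtx'][1,1]*z,z,1]);print(u,v,(c['world_from_camera']@p).round(4)[:3])"
```

```text
430 240 [ 0.5688 -0.1378  0.0134]
430 255 [ 0.5604 -0.1389  0.0124]
470 270 [ 0.5525 -0.1589  0.0129]
400 250 [ 0.5628 -0.1245  0.0119]
430 310 [ 0.5596 -0.1268  0.054 ]
340 280 [ 0.5668 -0.094   0.0451]
430 225 [ 0.5749 -0.1382  0.0099]
320 280 [ 0.5676 -0.0863  0.0465]
267 240 [ 0.5787 -0.0649  0.0345]
367 280 [ 0.6404 -0.0865  0.1648]
```

```bash
python3 -m handwheel '[[-0.006,0.004,0.0005,0,0,0,0.95],[0,0,0,0,0,0,0],[0,0,0,0,0,0,0],[0,0,0,0,0,0,0],[0,0,0,0,0,0,0],[0,0,0,0,0,0,0]]' 50
python3 -c "
from h import *
T,s=tool();print(s['wrist_force'],s['tool_pos'],s['width'])
snap('wrist','w8')"
```

```text
time: 13.8
tool_pos: [0.5669, -0.0875, 0.0213]
tcp_rot: [0.002, 2.221, -2.221]
wrist_force: [-1.6, 1.5, 6.0]
width: 0.561
[-1.63802829  1.54068067  5.96369047] [ 0.56692047 -0.08749524  0.02129666] 0.5605400870877079
```

View pics/w8.png

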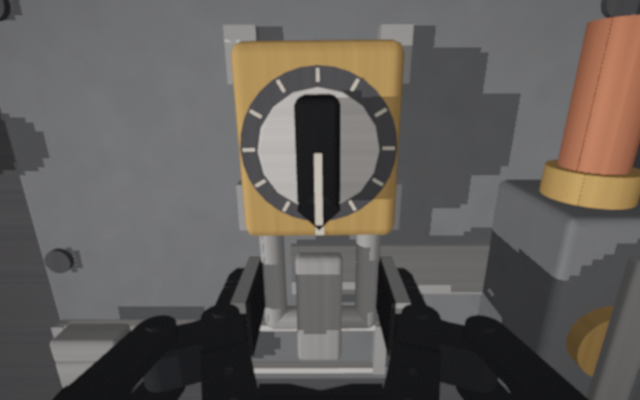

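The pads are closed on both legs (width about 48 mm), and the nose is on the white mark at (319,228). Now pull.

```bash
python3 -m handwheel '[[0.004,0,0,0,0,0,0],[0.005,0,0,0,0,0,0],[0.005,0,0,0,0,0,0],[0.005,0,0,0,0,0,0],[0.005,0,0,0,0,0,0],[0.004,0,0,0,0,0,0],[0.002,0,0,0,0,0,0],[0,0,0,0,0,0,0]]'
python3 -c "
from h import *
T,s=tool();print(s['wrist_force'],s['tool_pos'],s['width'])
snap('wrist','w9')"
```

```text
time: 14.85
tool_pos: [0.5391, -0.0876, 0.021]
tcp_rot: [0.008, 2.219, -2.219]
wrist_force: [9.3, -0.3, -0.4]
width: 0.559
[ 9.33741573 -0.27060782 -0.37277788] [ 0.53907533 -0.08764365  0.02104312] 0.5586875969705076
```

View pics/w9.png

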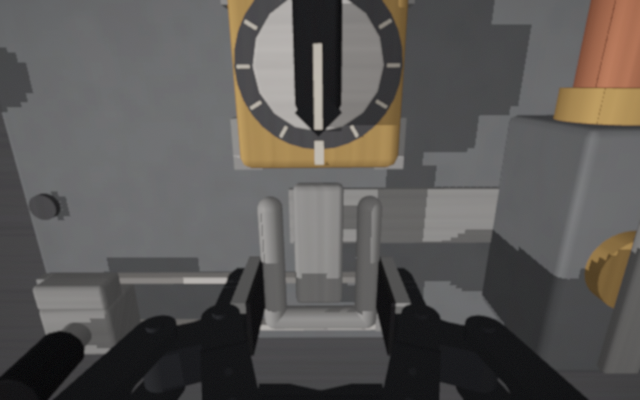

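```bash
python3 -m handwheel '[[-0.001,0,0,0,0,0,0.9],[0,0,0,0,0,0,0.9],[0,0,0,0,0,0,0.9],[0,-0.03,0,0,0,0,0.9],[0,-0.05,0,0,0,0,0.9],[-0.02,-0.02,0,0,0,0,0.9],[-0.02,0,0,0,0,0,0.9],[0,0,0,0,0,0,0.9]]'
python3 -c "
from h import *
T,s=tool();print(s['wrist_force'],s['tool_pos'],s['width'],T.round(3))
snap('wrist','w10')"
```

```text
time: 15.9
tool_pos: [0.5778, -0.0876, 0.1204]
tcp_rot: [0.0, 2.221, -2.221]
wrist_force: [-0.6, 0.3, -1.0]
width: 0.901
[-0.58387157  0.31604964 -1.03656152] [ 0.57782662 -0.0875664   0.12042434] 0.9007347810188748 [[-1.     0.     0.     0.578]
 [-0.    -0.    -1.    -0.088]
 [-0.    -1.     0.     0.12 ]
 [ 0.     0.     0.     1.   ]]
```

View pics/w10.png

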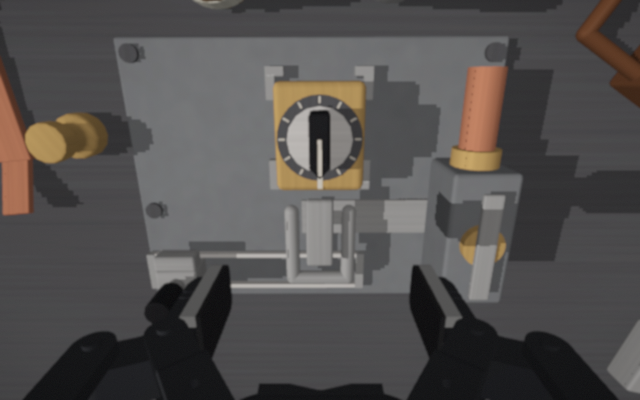

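```bash
python3 -c "
from h import *
c=load('pics/w10.npz')
print('cross',cast(c,320,276,.035),'leg end',cast(c,292,207,.035))
print([cast(c,*p,.044).round(4) for p in [(274,82),(364,82),(364,189),(277,189)]])"
```

```text
cross [ 0.52365246 -0.0869641   0.035     ] leg end [ 0.57719196 -0.06788715  0.035     ]
[array([ 0.6581, -0.0601,  0.044 ]), array([ 0.6581, -0.1127,  0.044 ]), array([ 0.5927, -0.1153,  0.044 ]), array([ 0.5928, -0.0593,  0.044 ])]
```

```bash
python3 -m handwheel '[[-0.022,0,0,0,0,0,0.95],[-0.0225,0,0,0,0,0,0.95],[0,0.03,0,0,0,0,0.95],[0,0.04,0,0,0,0,0.95],[0,0.025,0,0,0,0,0.95],[0,0.01,0,0,0,0,0.95],[0,0,0,0,0,0,0.95]]'
python3 -c "
from h import *
T,s=tool();print(s['wrist_force'],s['tool_pos'],s['width'])
snap('wrist','w11')"
```

```text
time: 16.82
tool_pos: [0.6204, -0.0874, 0.0143]
tcp_rot: [0.003, -2.22, 2.219]
wrist_force: [-0.3, 0.5, 0.4]
width: 0.948
[-0.34246324  0.45760104  0.42423682] [ 0.62037839 -0.08738637  0.01432173] 0.9480898833107585
```

View pics/w11.png

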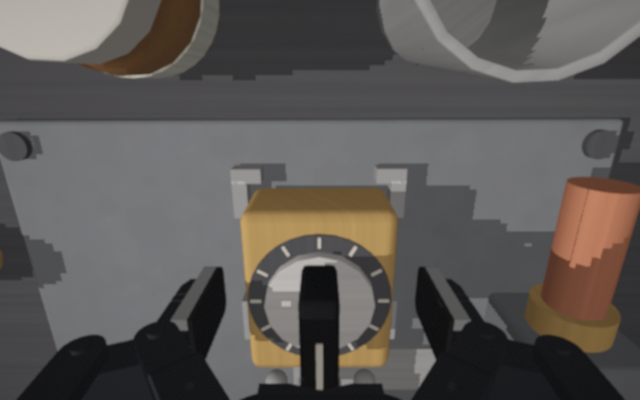

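```bash
python3 -m handwheel '[[-0.001,0,0,0,0,0,0.9],[0,0,0,0,0,0,0],[0,0,0,0,0,0,0],[0,0,0,0,0,0,0],[0,0,0,0,0,0,0],[0,0,0,0,0,0,0]]' 80
python3 -m handwheel '[[0,-0.004,0,0,0,0,0],[0,-0.008,0,0,0,0,0],[0,-0.01,0,0,0,0,0],[0,-0.01,0,0,0,0,0],[0,-0.01,0,0,0,0,0],[0,0,0,0,0,0,0]]'
python3 -c "
from h import *
T,s=tool();print(s['wrist_force'],s['tool_pos'],s['width'])
snap('wrist','w12');snap('side','s12')"
```

```text
time: 17.62
tool_pos: [0.6244, -0.0877, 0.0171]
tcp_rot: [0.004, 2.22, -2.22]
wrist_force: [-0.4, 0.6, 6.8]
width: 0.638
time: 18.38
tool_pos: [0.6237, -0.0877, 0.0588]
tcp_rot: [0.003, 2.22, -2.221]
wrist_force: [0.8, -0.8, -3.5]
width: 0.64
[ 0.80666106 -0.78754597 -3.47995105] [ 0.62372531 -0.08774478  0.05875762] 0.6399845338007323
```

View pics/w12.png

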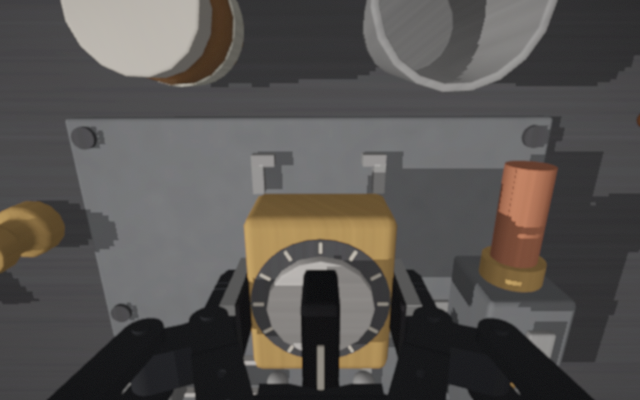

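```bash
python3 -m handwheel '[[0,-0.015,0,0,0,0,0],[0,-0.03,0,0,0,0,0],[0,-0.035,0,0,0,0,0],[0,-0.035,0,0,0,0,0],[0,-0.035,0,0,0,0,0],[0,-0.03,0,0,0,0,0],[0,-0.012,0,0,0,0,0],[0,0,0,0,0,0,0]]'
python3 -m handwheel '[[0,0,0,0,0,0,0],[0,0,0,0,0,0,0],[0,0,0,0,0,0,0],[0,0,0,0,0,0,0]]'
python3 -c "
from h import *
T,s=tool();print(s['wrist_force'],s['tool_pos'],s['width'])
snap('wrist','w13');c=snap('side','s13')
cv2.imwrite('pics/s13z.png',cv2.resize(c['image'][90:240,240:400,::-1],None,fx=4,fy=4,interpolation=2))"
```

```text
time: 19.48
tool_pos: [0.6232, -0.0876, 0.2503]
tcp_rot: [0.002, 2.22, -2.221]
wrist_force: [0.2, 0.3, -4.7]
width: 0.642
time: 19.98
tool_pos: [0.6226, -0.0875, 0.2487]
tcp_rot: [0.001, -2.221, 2.221]
wrist_force: [-0.1, -0.8, -4.0]
width: 0.636
[-0.12646986 -0.795469   -3.9883915 ] [ 0.62261086 -0.08751266  0.24873061] 0.6363397479693802
```

View pics/s13z.png

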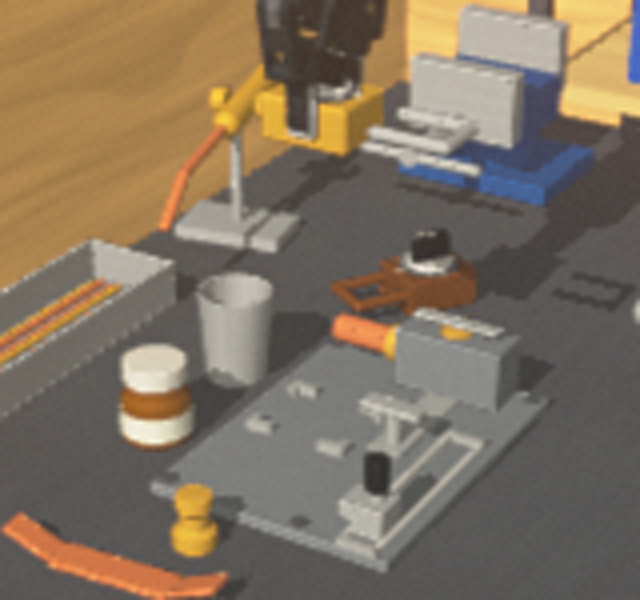

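View pics/w13.png

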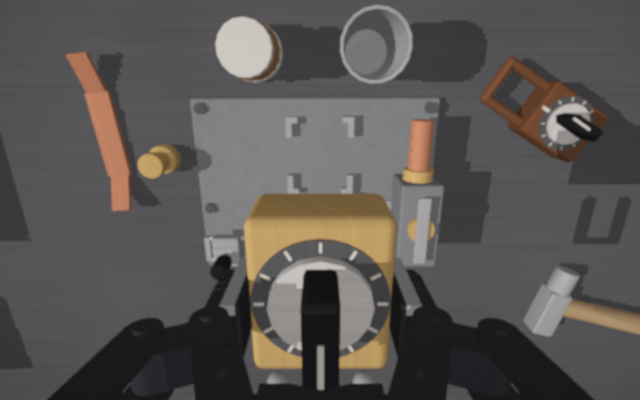

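```bash
python3 -c "
from workcell import workorder
print(workorder.finish_job())"
```

```text
the job is handed in; nothing more can be done
None
```

The lock is off the stud and was handed in at about 20 s, held level with the dial up. Its middle was about 0.26 m above the table. No verdict is reported, so these are my own readings:

- **Keeper:** I slid the knob to its far stop. I felt 13 N there, and the knob's y put the joint at about 105 mm. The last pictures still show it at that end.
- **Dial:** I turned it from about 1.5 rad to 0. The wrist picture after release showed the nose on the white mark.
- **Shackle:** The hand moved about 28 mm against the nominal 26 mm, because the lock shifted in its play. It ended on the stop at 9 N. The side picture in the air shows the shackle still out.
- **Lift:** The gripper held 80 N on the two side faces, and the wrist carried about 4 N, which matches a 0.44 kg lock.
- **Bystanders:** Those in view in the last pictures look where they were. I judged this by eye and did not measure it. The fire brick was not in those crops, but the arm never went near it.

One thing disagreed: after the pull, the pictures show the ends of the legs clear of the case. The cross bar measured 0.102 m from the lock's middle, close to the 0.105 m expected for fully out, and the shackle came up with the lock.

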